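# Unscrew the tight wooden lid of the clamped jar and lay it on the board

### The arm

A 6-joint arm with a two-finger parallel gripper is mounted at the origin on a cart in front of the work surface, level with it; the furniture and walls round the work are solid. World frame = base frame: x ahead of the robot, y to its left, z up, the work surface at z = 0. Lengths are in m, angles in rad, forces in N, time in s.
With the tool pointing down it reaches from about 0.25 to 0.775 m from the base axis. Payload 4 kg.
Tool frame: the origin (TCP) lies between the finger pads; the fingertips stand 14 mm ahead of it and the grasp point (between the pads) lies 5 mm behind it; z points along the fingers, y is the direction in which the jaws open and shut (so a half turn about z gives the same grasp; the last joint's range is limited). The gripper opens to 94 mm and grips with 3 to 60 N. Pads are 16 mm wide; open, the fingers measure 119 mm over their backs; the gripper's body (75 mm by 177 mm) begins 78 mm behind the grasp point.
Start: joints at [1.237, 0.087, 1.371, -0, 1.684, -0.103], TCP at [0.126, 0.535, 0.22] pointing down, gripper open.
Joint ranges: [-3.1, 3.1], [-0.76, 2.03], [0.27, 2.55], [-1.08, 4.22], [0.17, 2.65], [-2.57, 2.57]. Speed limits (rad/s): [2.79, 2.79, 3.14, 3.14, 3.14, 3.14].

### API

Orientations are given as [roll, pitch, yaw] about the fixed x, y, z axes, in that order (R = Rz(yaw) Ry(pitch) Rx(roll)).
In Python, from bench import robot, cams, spotter gives the robot as it stands.
- The arm moves only by the shell command python3 -m inch 'ROWS'. ROWS is JSON, a list of rows, each an object of numbers: "grip": the opening, from 0 (shut) to 1 (fully open); "dx", "dy", "dz": the shift along the tool's x, y, z in units of 25 mm (1.0 is 25 mm); "rx", "ry", "rz": the turn, a rotation vector about the tool's x, y, z in units of 5 degrees (1.0 is 5 degrees). A call has 1 to 12 rows; each row shifts and turns the pose as measured when the row begins, along the tool's axes as they then stand; what a row does not reach is not made up. A row lasts 1/8 s, in which the tool goes at most 62.5 mm and 10.7 degrees, less where a joint would pass 70% of its speed; a pose out of reach is approached as far as the arm can. A call is refused whole if a number of a shift passes 1 or a number of a turn 1, either way. A call with a gripper value outside its range is refused whole. The fingers move at their own pace and stop on an object; the grip force is fixed at half the most. Time passes only in rows, so rows that do not move let the fingers close. It gives the time, the measured TCP pose, the force and the opening at its end, in the units of the state.
- robot.get_obs(): the state, without advancing time (a new reading comes with each control period).
- cams.snapshot(name): name is "scene" or "top" or "wrist"; returns a dict with "frame" (400x640x3 uint8, red, green, blue), "intrinsics" (3x3 intrinsics, pixels), "k1" (the pictures are not rectified: a ray, as slopes to the right and down, at radius r is drawn at 1 + k1 r^2 times it, then the intrinsics apply), "eye" and "orientation" of the camera in the world. Camera axes: x right, y up, looking along -z (the intrinsics and any distortion apply to the point x, -y, -z); pixel columns grow to the right and rows downward; lengths in m; the calibration is good to about 2 mm. A picture is of the moment at which its call begins. There is no depth.
- robot.close_job(): hands the job in, once; it reports no verdict.
Trained networks look in a picture, given as the dict that the camera call returned (one of the last four; its "shot" number tells which), for a name from the list of things; names that differ only in an ending like _2 or _b are one class to them, and where a whole thing is asked for, a point or a joint stands for the part that bears it (a point fixed in the world has none). Each returns a list of dicts, best first, with "score" (0 to 1); they miss things now and then, are a little off and sometimes report something else, mostly with a low value. They report only what shows in the picture. A call takes as long as a camera call. They do not tell look-alikes from the thing itself.
- spotter.regions_of(picture, query): "pixels" (400x640 bool, what is visible of it) and "extent" ([left, top, right, bottom] in pixels, round what is visible of it).
- spotter.place_of(picture, query): "pixel" ([column, row] in pixels: a listed point, or the origin of a listed thing).
The state is a dict: "time": time; "joint_positions": joint angles; "qvel": joint speeds; "joint_torque": joint torques, N m; "tool_pos": TCP position; "ee_rot": TCP orientation; "wrist_force": force on the tool from outside, world axes, zero at the start; "wrist_torque": the same for the moment, N m; "width": finger opening in m.
Only numpy, scipy, OpenCV 4.12 (cv2) and the standard library are available. Lean on these libraries where they do the work, as an engineer would, in place of code of your own. Each camera call takes 0.05 s, during which the arm holds its last target.

### The job

The white jar held in the clamp has its wooden screw lid done up tight. Unscrew the lid by its square grip, regripping as often as it takes and letting the lid climb freely, without yanking on it or pressing it down hard; then lift it off and set it down gently, without dropping it, flat and the right way up (grip on top), wholly on the bamboo board. Leave the carrot, the kitchen timer, the mustard jar and the pepper mill where they are.

Things in the scene. Friction and masses are not known exactly. Their poses are not given: they have to be found in the camera images.
- jar: Fixed white ceramic jar, 87 mm across, in a round dark steel holder (124 mm across, 12 mm high, three cheeks 50 mm high). Origin on the jar's axis at the holder's underside on the worktop; z up. The thread is right-handed: the lid unscrews counter-clockwise seen from above. A sprung rubber seal (about 10 N) makes the lid tight: about 0.15 to 0.3 N m breaks it loose.
- jar_rim (a point): Centre of the jar's rim, 125 mm above its origin, hidden in the lid at first; neck 50 mm, threads 64 mm across. The lid first turns up to 0.6 rad without climbing (how far is unknown), then climbs 4.5 mm per rad (28 mm a turn), about 17 mm. Tight to free is 3.9 to 4.5 rad in all. Until then it has about 2 mm of play up and down but cannot be pulled off; once free only its weight holds it. Turning up to 0.8 rad on does no harm.
- lid_grip (a point): Centre of the square grip on the wooden screw lid: a block 40 x 40 mm, 30 mm high, sides upright. The point is on the lid's axis, 15 mm below the grip's top and 15 mm above the flat top of the round part (77 mm across, 38.5 mm high). x and y are square to the grip's sides (grip along either); z points up out of the lid. The lid weighs 0.09 to 0.18 kg; when tight the point is 148 mm above the jar's origin.
- lid_under (a point): Point on the lid's axis at the lower edge of its skirt, 53.5 mm below the grip's centre. When the lid lies on a surface this point is on it.
- board_top (a point): Centre of the upper face of the fixed bamboo cutting board, 262 mm (its x) by 325 mm (its y), 16 mm thick, lying flat. A carrot and a kitchen timer stand along its edge on its +x side (beyond x = +45 mm); the rest is free.
- carrot_c (a point): Middle of the carrot (162 mm long, 24 mm thick) lying on the board.
- timer_c (a point): Middle of a round kitchen timer (60 mm across, 48 mm high) standing on the board.
- mustard_c (a point): Middle of a closed mustard jar, 59 mm across, 103 mm high, standing behind the clamped jar (about 13 cm from its axis).
- mill_c (a point): Middle of a dark wooden pepper mill, 58 mm across, 170 mm high, standing behind the clamped jar (about 13 cm from its axis).
There are look-alikes about, which are no part of the job. What is shaped like the part that bears lid_grip but pink, red or turquoise is not meant.

How it is judged:
By the outcome, as a careful person would: the job done as asked, in the order asked, and still so for the second after the job is handed in, with the robot touching nothing.
It also fails if it takes over 64 s, if anything falls off the work surface, if the arm or the gripper's body presses on something with over 40 N, if the wrist force passes 120 N, or if a joint passes its speed limit or range.

## Working session

There is one attempt and no reset: what is moved stays moved. The work goes in short steps, Python scripts to look and compute and a shell command to move; the robot and the scene stay as the last step left them, time stands still between calls to the robot, and variables do not carry over. Pictures are saved under pics/ and viewed, and the job is handed in when it is done.

```bash
ls; mkdir -p pics
cat > h.py <<'E'
import numpy as np,cv2
from bench import robot,cams,spotter
from scipy.spatial.transform import Rotation as R
def rot(p):
    o=np.array(p['orientation'],float)
    if o.shape==(3,3): return o
    if o.shape==(3,): return R.from_euler('xyz',o).as_matrix()
    raise Exception(str(o))
def ray(p,uv):
    K=np.array(p['intrinsics']);k=p['k1']
    d=np.array([(uv[0]-K[0,2])/K[0,0],(uv[1]-K[1,2])/K[1,1]])
    s=d.copy()
    for _ in range(20): s=d/(1+k*(s@s))
    v=rot(p)@np.array([s[0],-s[1],-1]); return np.array(p['eye']),v/np.linalg.norm(v)
def atz(p,uv,z):
    e,v=ray(p,uv); return e+v*(z-e[2])/v[2]
def proj(p,X):
    q=rot(p).T@(np.array(X)-np.array(p['eye'])); s=np.array([q[0],-q[1]])/-q[2]
    s=s*(1+p['k1']*(s@s)); K=np.array(p['intrinsics']); return np.array([K[0,0]*s[0]+K[0,2],K[1,1]*s[1]+K[1,2]])
def tri(rs):
    A=np.zeros((3,3));b=np.zeros(3)
    for e,v in rs:
        M=np.eye(3)-np.outer(v,v);A+=M;b+=M@e
    return np.linalg.solve(A,b)
def save(p,n): cv2.imwrite('pics/'+n,cv2.cvtColor(p['frame'],cv2.COLOR_RGB2BGR))
E
python3 - <<'E'
from h import *
print(robot.get_obs())
P={}
for n in['scene','top','wrist']:
    p=cams.snapshot(n);save(p,n+'0.png');P[n]=p
    print(n,p['eye'],p['orientation'],p['intrinsics'],p['k1'],p['shot'])
    for q in['jar','lid_grip','jar_rim','lid_under','board_top','carrot_c','timer_c','mustard_c','mill_c']:
        r=spotter.place_of(p,q);print(q,[(np.round(x['pixel']).tolist(),round(x['score'],2)) for x in r[:4]])
print(robot.get_obs()['time'])
E
```

```text
pics
{'time': 0.0, 'joint_positions': array([ 1.23691624e+00,  8.79480674e-02,  1.37224657e+00,  2.62294462e-05,
        1.68359593e+00, -1.03089957e-01]), 'qvel': array([-0.00042746,  0.00168459, -0.00070955, -0.00158705,  0.00169961,
        0.0004755 ]), 'joint_torque': array([-3.61564880e-04, -3.40162611e+01, -3.02437842e+01,  7.16784317e-02,
        3.28626344e-02, -1.51954464e-04]), 'tool_pos': array([0.12563083, 0.53492816, 0.21831184]), 'ee_rot': array([-3.13940910e+00, -2.52111810e-04,  2.91080517e+00]), 'wrist_force': array([-0.264995  ,  0.43659519,  0.25855482]), 'wrist_torque': array([-0.02993913, -0.00174356,  0.01796252]), 'width': 0.09388726048697592}
scene [0.09658072 0.59084688 1.31005144] [ 5.33842276e-01 -4.37736455e-04 -2.47123200e+00] [[456.41819568   0.         322.85545099]
 [  0.         456.41819568 200.30433662]
 [  0.           0.           1.        ]] -0.0938779023291564 1
jar [([288.0, 254.0], 0.61)]
lid_grip [([273.0, 299.0], 0.77), ([330.0, 274.0], 0.65), ([330.0, 224.0], 0.65), ([285.0, 233.0], 0.6)]
jar_rim [([288.0, 238.0], 0.98)]
lid_under [([289.
[... 681 characters left out ...]
jar_rim [([260.0, 212.0], 0.67)]
lid_under [([263.0, 220.0], 0.97), ([227.0, 259.0], 0.75), ([288.0, 262.0], 0.7), ([313.0, 223.0], 0.6)]
board_top [([392.0, 170.0], 0.76)]
carrot_c [([372.0, 143.0], 0.74)]
timer_c [([424.0, 139.0], 0.8), ([227.0, 202.0], 0.66)]
mustard_c [([226.0, 199.0], 0.89)]
mill_c [([261.0, 172.0], 0.8), ([262.0, 214.0], 0.43)]
wrist [0.06291094 0.55016353 0.38458252] [-2.28805151e-01 -5.66963178e-05  1.33913670e+00] [[333.87008299   0.         321.01484374]
 [  0.         333.87008299 193.59020216]
 [  0.           0.           1.        ]] -0.061486167752241964 3
jar []
lid_grip []
jar_rim []
lid_under []
board_top []
carrot_c []
timer_c []
mustard_c []
mill_c []
1.5
```

View pics/scene0.png

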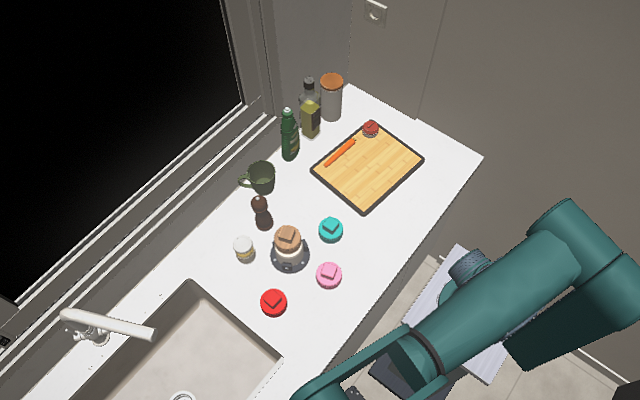

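View pics/top0.png

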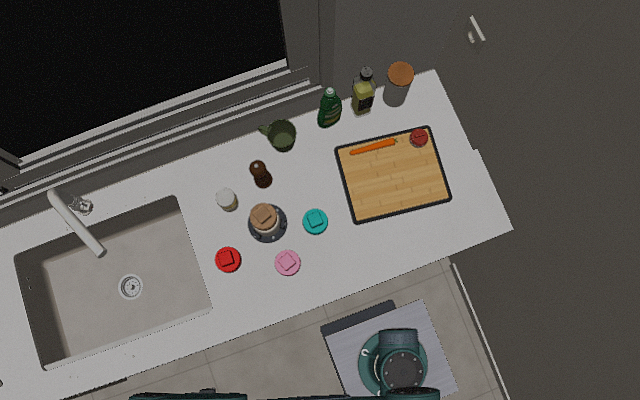

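Run:
```python
import cv2
a=cv2.imread('pics/scene0.png')[190:330,210:380];b=cv2.imread('pics/top0.png')[150:290,190:360]
cv2.imwrite('pics/crop0.png',cv2.hconcat([cv2.resize(a,None,fx=2.3,fy=2.3,interpolation=2),cv2.resize(b,None,fx=2.3,fy=2.3,interpolation=2)]))
```

```text
(no output)
```

View pics/crop0.png

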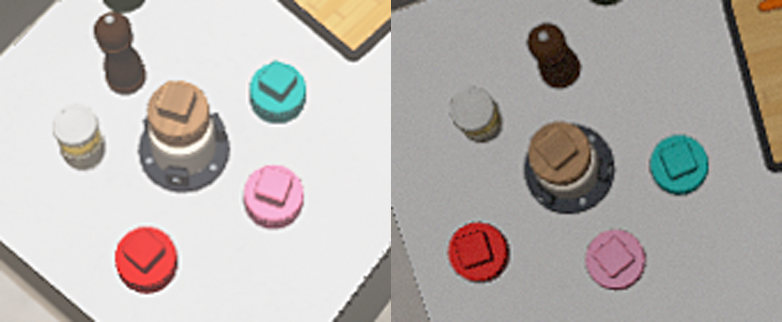

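Four lid-shaped things: scene pixels (286,237) wooden on the clamped jar, (330,229) turquoise, (329,274) pink and (273,301) red. In the top view they are at (264,215), (315,221), (288,262) and (228,260). Only the wooden one is on the white jar in the steel clamp, and the crop confirms it as the target.

Run:
```python
from h import *
s=cams.snapshot('scene');t=cams.snapshot('top')
def best(p,q):
    r=spotter.regions_of(p,q); return [(x['extent'],round(x['score'],2),int(x['pixels'].sum())) for x in r[:4]]
print(best(s,'lid_grip'));print(best(t,'lid_grip'))
print('grip tri',tri([ray(s,(285,233)),ray(t,(262.5,213))]))
print('rim', tri([ray(s,(288,238)),ray(t,(260,212))]),atz(s,(288,238),.125),atz(t,(264,217),.125))
print('jar',atz(s,(288,254),0),atz(t,(270,225),0))
print('gripcentre at .148',atz(s,(285,233),.148),atz(t,(262,213),.148))
print('board',atz(s,(368,164),.016),atz(t,(392,170),.016))
for c in [(312,167),(371,122),(423,160),(363,213)]: print('b s',atz(s,c,.016))
for c in [(335,150),(430,127),(451,200),(356,222)]: print('b t',atz(t,c,.016))
print('carrot',atz(t,(372,145),.03),'timer',atz(t,(419,137),.05),'mill',atz(t,(261,172),.085),'must',atz(t,(227,200),.08))
print('pink',atz(t,(288,262),.04),'turq',atz(t,(315,221),.04))
```

```text
[([319.9, 215.5, 345.3, 237.5], 0.94, 509), ([316.2, 262.1, 345.1, 287.8], 0.91, 588), ([272.8, 225.1, 301.6, 255.2], 0.84, 624), ([261.8, 290.4, 286.5, 318.4], 0.82, 613)]
[([215.8, 247.2, 242.6, 273.0], 0.75, 540), ([247.6, 204.7, 275.7, 229.6], 0.57, 576), ([303.8, 208.4, 331.6, 237.0], 0.57, 534), ([214.6, 188.0, 236.3, 212.3], 0.54, 408)]
grip tri [0.54229839 0.20028677 0.13904019]
rim [0.54226145 0.20343773 0.12003463] [0.53165112 0.20277784 0.125     ] [0.53161737 0.20026647 0.125     ]
jar [0.54147843 0.20397713 0.        ] [0.52822963 0.19663586 0.        ]
gripcentre at .148 [0.54013383 0.20365099 0.148     ] [0.53956489 0.20074615 0.148     ]
board [ 0.53961053 -0.22039537  0.016     ] [ 0.5537469 -0.2241033  0.016    ]
b s [ 0.68340962 -0.09004879  0.016     ]
b s [ 0.64052448 -0.38139784  0.016     ]
b s [ 0.39880522 -0.35460479  0.016     ]
b s [ 0.4396413  -0.05231019  0.016     ]
b t [ 0.67978882 -0.07909892  0.016     ]
b t [ 0.6439167  -0.39685779  0.016     ]
b t [ 0.39701642 -0.36158989  0.016     ]
b t [ 0.43922757 -0.05568673  0.016     ]
carrot [ 0.64949552 -0.19312432  0.03      ] timer [ 0.61605869 -0.33869321  0.05      ] mill [0.67426127 0.16458164 0.085     ] must [0.63018036 0.289603   0.08      ]
pink [0.39505011 0.18248064 0.04      ] turq [0.48314811 0.0626923  0.04      ]
```

```bash
python3 -m inch '[{"dz":-0.6,"dx":-0.7,"dy":-0.35},{"dz":-0.6,"dx":-0.9,"dy":-0.4},{"dz":-0.6,"dx":-0.9,"dy":-0.4},{"dz":-0.6,"dx":-0.9,"dy":-0.4},{"dz":-0.6,"dx":-0.9,"dy":-0.4},{"dz":-0.2,"dx":-0.9,"dy":-0.4},{"dx":-0.9,"dy":-0.4},{"dx":-0.9,"dy":-0.4},{"dx":-0.9,"dy":-0.4},{"dx":-0.9,"dy":-0.4},{"dx":-0.9,"dy":-0.4},{"dx":-0.9,"dy":-0.4}]'
```

```text
invalid input at $[0]: expected keys grip, dx, dy, dz, rx, ry, rz
```

```bash
python3 -m inch '[{"grip":1,"dz":-0.6,"dx":-0.7,"dy":-0.35,"rx":0,"ry":0,"rz":0},{"grip":1,"dz":-0.6,"dx":-0.9,"dy":-0.4,"rx":0,"ry":0,"rz":0},{"grip":1,"dz":-0.6,"dx":-0.9,"dy":-0.4,"rx":0,"ry":0,"rz":0},{"grip":1,"dz":-0.6,"dx":-0.9,"dy":-0.4,"rx":0,"ry":0,"rz":0},{"grip":1,"dz":-0.6,"dx":-0.9,"dy":-0.4,"rx":0,"ry":0,"rz":0},{"grip":1,"dz":-0.2,"dx":-0.9,"dy":-0.4,"rx":0,"ry":0,"rz":0},{"grip":1,"dz":0,"dx":-0.9,"dy":-0.4,"rx":0,"ry":0,"rz":0},{"grip":1,"dz":0,"dx":-0.9,"dy":-0.4,"rx":0,"ry":0,"rz":0},{"grip":1,"dz":0,"dx":-0.9,"dy":-0.4,"rx":0,"ry":0,"rz":0},{"grip":1,"dz":0,"dx":-0.9,"dy":-0.4,"rx":0,"ry":0,"rz":0},{"grip":1,"dz":0,"dx":-0.9,"dy":-0.4,"rx":0,"ry":0,"rz":0},{"grip":1,"dz":0,"dx":-0.9,"dy":-0.4,"rx":0,"ry":0,"rz":0}]'
```

```text
time: 3.2
tool_pos: [0.3711, 0.3437, 0.3194]
ee_rot: [3.128, 0.015, 2.905]
wrist_force: [-0.1, -0.3, -0.7]
width: 0.0938
```

```bash
python3 -m inch '[{"grip":1,"dz":0,"dx":-0.9,"dy":-0.45,"rx":0,"ry":0,"rz":0},{"grip":1,"dz":0,"dx":-0.9,"dy":-0.45,"rx":0,"ry":0,"rz":0},{"grip":1,"dz":0,"dx":-0.9,"dy":-0.45,"rx":0,"ry":0,"rz":0},{"grip":1,"dz":0,"dx":-0.9,"dy":-0.45,"rx":0,"ry":0,"rz":0},{"grip":1,"dz":0,"dx":-0.9,"dy":-0.45,"rx":0,"ry":0,"rz":0},{"grip":1,"dz":0,"dx":-0.9,"dy":-0.45,"rx":0,"ry":0,"rz":0},{"grip":1,"dz":0,"dx":-0.9,"dy":-0.45,"rx":0,"ry":0,"rz":0},{"grip":1,"dz":0,"dx":-0.9,"dy":-0.45,"rx":0,"ry":0,"rz":0},{"grip":1,"dz":0,"dx":-0.6,"dy":-0.4,"rx":0,"ry":0,"rz":0},{"grip":1,"dz":0,"dx":0,"dy":0,"rx":0,"ry":0,"rz":0}]'
python3 - <<'E'
from h import *
p=cams.snapshot('wrist');save(p,'w1.png');print(p['eye'],p['orientation'])
for q in['lid_grip','lid_under','jar']:
    for x in spotter.place_of(p,q)[:2]: print(q,x['pixel'],x['score'],atz(p,x['pixel'],.148))
for x in spotter.regions_of(p,'lid_grip')[:2]: print(x['extent'],x['score'])
o=robot.get_obs();print(o['time'],o['tool_pos'],o['ee_rot'],o['joint_positions'])
E
```

```text
time: 4.45
tool_pos: [0.5449, 0.1816, 0.3359]
ee_rot: [3.123, 0.031, 2.892]
wrist_force: [0.1, -0.1, 0.2]
width: 0.0941
[0.47668254 0.19578557 0.49889944] [-0.25928812 -0.01889972  1.32111355]
lid_grip [433.6, 69.8] 0.79 [0.47175747 0.32136336 0.148     ]
lid_grip [334.7, 160.7] 0.76 [0.53719385 0.20219291 0.148     ]
[261.2, 16.9, 323.0, 80.0] 0.95
[195.4, 108.5, 255.6, 164.7] 0.69
4.7 [0.54379904 0.18379754 0.33575691] [3.1223105  0.03027108 2.89572999] [ 0.22513726  0.12196262  1.10453547  0.0036209   1.87936971 -1.09892698]
```

View pics/w1.png

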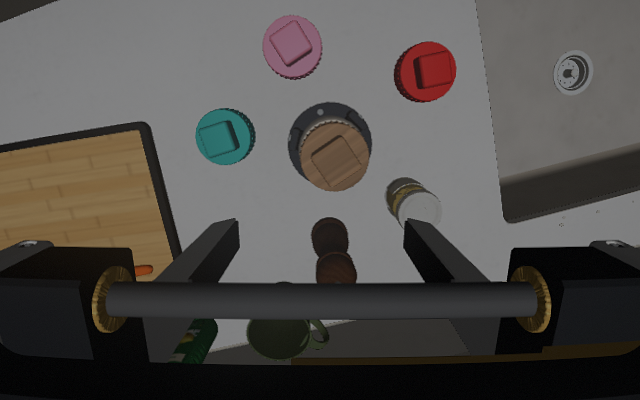

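Run:
```python
import cv2
a=cv2.imread('pics/w1.png')[90:210,270:400]
cv2.imwrite('pics/w1c.png',cv2.resize(cv2.convertScaleAbs(a,alpha=1.6),None,fx=5,fy=5,interpolation=2))
```

```text
(no output)
```

View pics/w1c.png

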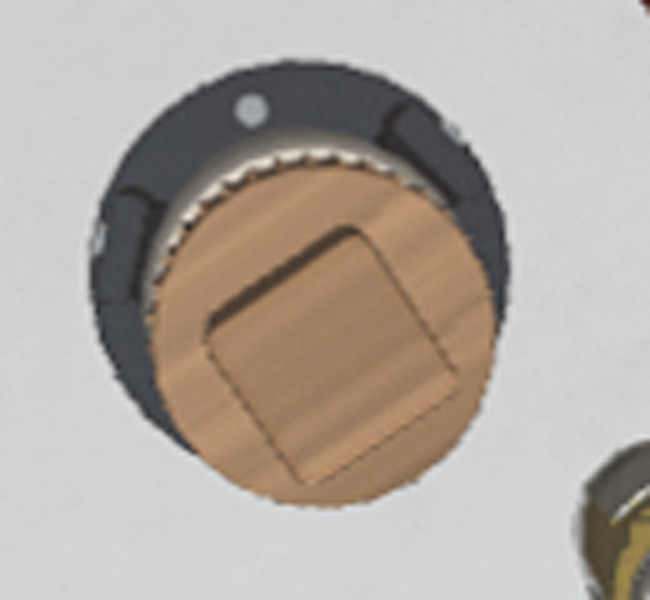

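Run:
```python
from h import *
p=cams.snapshot('wrist')
c=[(208,342),(362,240),(460,378),(308,487)]
P=np.array([atz(p,(270+x/5,90+y/5),.163) for x,y in c]);print(P,P.mean(0))
for i in range(4):
    d=P[(i+1)%4]-P[i];print(np.linalg.norm(d),np.degrees(np.arctan2(d[1],d[0]))%90)
# round part top z=.133: circle crop centre/extents
t=[(147,330),(497,330),(322,165),(322,507)]
for x,y in t: print(atz(p,(270+x/5,90+y/5),.133))
o=robot.get_obs();print(o['time'],o['tool_pos'],o['ee_rot'],o['joint_positions'])
```

```text
[[0.52534511 0.18191575 0.163     ]
 [0.5130206  0.21689024 0.163     ]
 [0.54518272 0.22994878 0.163     ]
 [0.55975592 0.19441179 0.163     ]] [0.53582609 0.20579164 0.163     ]
0.0370824532861944 19.41172774293301
0.03471206402462318 22.09825156154587
0.03840906023352476 22.29782505065323
0.036609496895704086 19.95812349480437
[0.52389962 0.16817415 0.133     ]
[0.5429118  0.24311676 0.133     ]
[0.49861438 0.21392585 0.133     ]
[0.57260051 0.19610173 0.133     ]
4.75 [0.54385296 0.18382868 0.33572528] [3.12239355 0.0303636  2.89580702] [ 0.22523817  0.1220667   1.10448362  0.00349818  1.87927276 -1.09894234]
```

```bash
cat > need.py <<'E'
import sys,numpy as np
from h import *
x,y,z,yaw=map(float,sys.argv[1:5])
o=robot.get_obs();M=R.from_euler('xyz',o['ee_rot'])
d=M.inv().apply(np.array([x,y,z])-o['tool_pos'])/.025
T=R.from_euler('xyz',[np.pi,0,np.radians(yaw)])
r=np.degrees((M.inv()*T).as_rotvec())/5
T2=R.from_euler('xyz',[np.pi,0,o['ee_rot'][2]]);r2=np.degrees((M.inv()*T2).as_rotvec())/5
print('t',o['time'],'pos',o['tool_pos'].round(4),'yaw',np.degrees(o['ee_rot'][2]).round(1),'F',o['wrist_force'].round(1),'T',o['wrist_torque'].round(2),'w',o['width'].round(4),'q1,6',o['joint_positions'][[0,5]].round(3))
print('shift',d.round(2),'rot',r.round(2),'tiltonly',r2.round(2))
E
python3 need.py 0.5365 0.205 0.25 21
python3 -m inch '[{"grip":1,"dz":0,"dx":0,"dy":0,"rx":0,"ry":0,"rz":1},{"grip":1,"dz":0,"dx":0,"dy":0,"rx":0,"ry":0,"rz":1},{"grip":1,"dz":0,"dx":0,"dy":0,"rx":0,"ry":0,"rz":1},{"grip":1,"dz":0,"dx":0,"dy":0,"rx":0,"ry":0,"rz":1},{"grip":1,"dz":0,"dx":0,"dy":0,"rx":0,"ry":0,"rz":1},{"grip":1,"dz":0,"dx":0,"dy":0,"rx":0,"ry":0,"rz":1},{"grip":1,"dz":0,"dx":0,"dy":0,"rx":0,"ry":0,"rz":1},{"grip":1,"dz":0,"dx":0,"dy":0,"rx":0,"ry":0,"rz":1},{"grip":1,"dz":0,"dx":0,"dy":0,"rx":0,"ry":0,"rz":1},{"grip":1,"dz":0,"dx":0,"dy":0,"rx":0,"ry":0,"rz":1},{"grip":1,"dz":0,"dx":0,"dy":0,"rx":0,"ry":0,"rz":1},{"grip":1,"dz":0,"dx":0,"dy":0,"rx":0,"ry":0,"rz":1}]'
python3 -m inch '[{"grip":1,"dz":0,"dx":0,"dy":0,"rx":0,"ry":0,"rz":1},{"grip":1,"dz":0,"dx":0,"dy":0,"rx":0,"ry":0,"rz":1},{"grip":1,"dz":0,"dx":0,"dy":0,"rx":0,"ry":0,"rz":1},{"grip":1,"dz":0,"dx":0,"dy":0,"rx":0,"ry":0,"rz":1},{"grip":1,"dz":0,"dx":0,"dy":0,"rx":0,"ry":0,"rz":1},{"grip":1,"dz":0,"dx":0,"dy":0,"rx":0,"ry":0,"rz":1},{"grip":1,"dz":0,"dx":0,"dy":0,"rx":0,"ry":0,"rz":1},{"grip":1,"dz":0,"dx":0,"dy":0,"rx":0,"ry":0,"rz":1},{"grip":1,"dz":0,"dx":0,"dy":0,"rx":0,"ry":0,"rz":1},{"grip":1,"dz":0,"dx":0,"dy":0,"rx":0,"ry":0,"rz":1},{"grip":1,"dz":0,"dx":0,"dy":0,"rx":0,"ry":0,"rz":1},{"grip":1,"dz":0,"dx":0,"dy":0,"rx":0,"ry":0,"rz":1}]'
python3 need.py 0.5365 0.205 0.25 21
```

```text
time: 6.25
tool_pos: [0.5379, 0.192, 0.3363]
ee_rot: [3.107, -0.004, 1.83]
wrist_force: [0.4, 0.2, -0.6]
width: 0.0939
time: 7.75
tool_pos: [0.5316, 0.2002, 0.3367]
ee_rot: [3.13, -0.032, 0.763]
wrist_force: [-0.2, -0.6, -0.9]
width: 0.094Traceback (most recent call last):
  File "need.py", line 9, in <module>
    print('t',o['time'],'pos',o['tool_pos'].round(4),'yaw',np.degrees(o['ee_rot'][2]).round(1),'F',o['wrist_force'].round(1),'T',o['wrist_torque'].round(2),'w',o['width'].round(4),'q1,6',o['joint_positions'][[0,5]].round(3))
                                                                                                                                                                ^^^^^^^^^^^^^^^^
AttributeError: 'float' object has no attribute 'round'
Traceback (most recent call last):
  File "need.py", line 9, in <module>
    print('t',o['time'],'pos',o['tool_pos'].round(4),'yaw',np.degrees(o['ee_rot'][2]).round(1),'F',o['wrist_force'].round(1),'T',o['wrist_torque'].round(2),'w',o['width'].round(4),'q1,6',o['joint_positions'][[0,5]].round(3))
                                                                                                                                                                ^^^^^^^^^^^^^^^^
AttributeError: 'float' object has no attribute 'round'
```

```bash
sed -i "s/o\['width'\].round(4)/round(float(o['width']),4)/" need.py; python3 need.py 0.5365 0.205 0.25 21
```

```text
t 7.75 pos [0.5316 0.2002 0.3367] yaw 43.7 F [-0.2 -0.6 -0.9] T [-0.08  0.18 -0.01] w 0.094 q1,6 [0.257 1.067]
shift [ 0.16 -0.04  3.48] rot [ 0.05 -0.39  4.54] tiltonly [ 0.13 -0.36 -0.  ]
```

```bash
python3 -m inch '[{"grip":1,"dz":0.5,"dx":0,"dy":0,"rx":0,"ry":-0.1,"rz":0.9},{"grip":1,"dz":0.6,"dx":0,"dy":0,"rx":0,"ry":-0.1,"rz":0.9},{"grip":1,"dz":0.6,"dx":0,"dy":0,"rx":0,"ry":-0.1,"rz":0.9},{"grip":1,"dz":0.6,"dx":0,"dy":0,"rx":0,"ry":-0.1,"rz":0.9},{"grip":1,"dz":0.4,"dx":0,"dy":0,"rx":0,"ry":0,"rz":0.6},{"grip":1,"dz":0.2,"dx":0,"dy":0,"rx":0,"ry":0,"rz":0.1},{"grip":1,"dz":0,"dx":0,"dy":0,"rx":0,"ry":0,"rz":0}]'
python3 need.py 0.5365 0.205 0.25 21
python3 - <<'E'
from h import *
p=cams.snapshot('wrist');save(p,'w2.png')
for x in spotter.place_of(p,'lid_grip')[:3]: print(x['pixel'],x['score'],atz(p,x['pixel'],.148))
E
```

```text
time: 8.62
tool_pos: [0.5298, 0.2047, 0.2631]
ee_rot: [3.136, 0.0, 0.383]
wrist_force: [-0.5, 0.1, -0.5]
width: 0.0942
t 8.625 pos [0.5298 0.2047 0.2631] yaw 22.0 F [-0.5  0.1 -0.5] T [-0.03  0.16  0.05] w 0.0942 q1,6 [0.272 1.459]
shift [0.25 0.09 0.52] rot [0.07 0.   0.19] tiltonly [0.07 0.   0.  ]
[294.5, 281.9] 0.91 [0.44418557 0.19550243 0.148     ]
[180.7, 173.5] 0.85 [0.50245927 0.32217673 0.148     ]
[413.5, 254.4] 0.64 [0.50943    0.10495188 0.148     ]
```

View pics/w2.png

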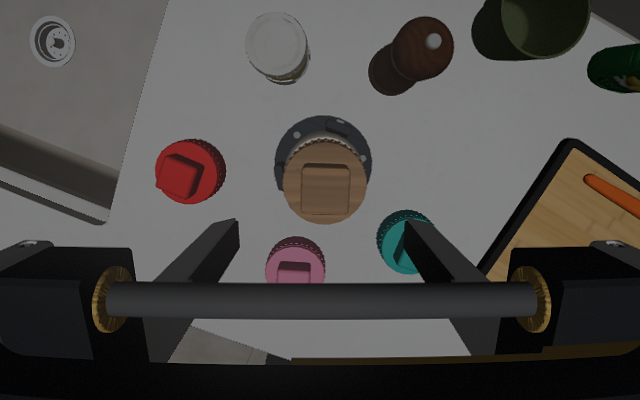

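Run:
```python
import cv2
a=cv2.imread('pics/w2.png')[110:230,260:390]
cv2.imwrite('pics/w2c.png',cv2.resize(cv2.convertScaleAbs(a,alpha=1.6),None,fx=5,fy=5,interpolation=2))
```

```text
(no output)
```

View pics/w2c.png

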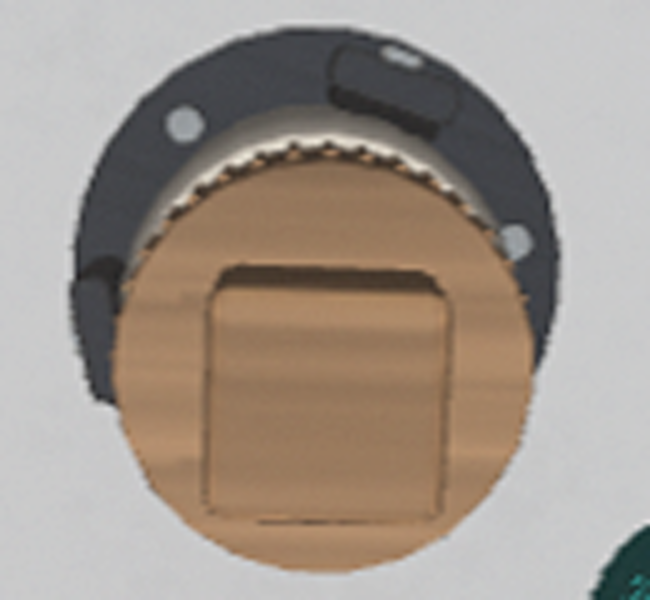

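```bash
python3 - <<'E'
from h import *
p=cams.snapshot('wrist')
c=[(208,284),(453,294),(443,522),(204,515)]
P=np.array([atz(p,(260+x/5,110+y/5),.163) for x,y in c]);print(P.mean(0))
for i in range(4):
    d=P[(i+1)%4]-P[i];print(np.linalg.norm(d),np.degrees(np.arctan2(d[1],d[0]))%90)
t=[(115,370),(535,370),(325,160),(325,573)]
Q=np.array([atz(p,(260+x/5,110+y/5),.133) for x,y in t]);print(Q[:2].mean(0),Q[2:].mean(0))
E
python3 need.py 0.5365 0.205 0.20 21
```

```text
[0.53755621 0.20272521 0.163     ]
0.03943420096521248 19.484326634044763
0.03821383452622385 20.531624422545917
0.03967700264579915 20.02780373511986
0.03858651161606175 20.163590098898833
[0.53758014 0.20246801 0.133     ] [0.53718171 0.20234921 0.133     ]
t 8.775 pos [0.5303 0.2046 0.264 ] yaw 21.9 F [ 0.1 -0.6  0.4] T [-0.01  0.14  0.02] w 0.094 q1,6 [0.272 1.459]
shift [0.23 0.06 2.56] rot [ 0.07 -0.02  0.18] tiltonly [ 0.07 -0.02 -0.  ]
```

```bash
python3 -m inch '[{"grip":1,"dz":0.5,"dx":0.08,"dy":0.05,"rx":0.04,"ry":0,"rz":0.15},{"grip":1,"dz":0.6,"dx":0.08,"dy":0.05,"rx":0.03,"ry":0,"rz":0.15},{"grip":1,"dz":0.6,"dx":0.08,"dy":0.04,"rx":0,"ry":0,"rz":0.05},{"grip":1,"dz":0.4,"dx":0,"dy":0,"rx":0,"ry":0,"rz":0},{"grip":1,"dz":0.2,"dx":0,"dy":0,"rx":0,"ry":0,"rz":0},{"grip":1,"dz":0,"dx":0,"dy":0,"rx":0,"ry":0,"rz":0}]'
python3 need.py 0.537 0.2035 0.153 20.2
```

```text
time: 9.52
tool_pos: [0.5376, 0.203, 0.2016]
ee_rot: [-3.141, -0.0, 0.35]
wrist_force: [-0.2, -0.2, -0.3]
width: 0.0941
t 9.525 pos [0.5376 0.203  0.2016] yaw 20.0 F [-0.2 -0.2 -0.3] T [-0.03  0.08 -0.05] w 0.0941 q1,6 [0.262 1.483]
shift [-0.01 -0.03  1.94] rot [-0.01 -0.   -0.03] tiltonly [-0.01 -0.    0.  ]
```

```bash
python3 -m inch '[{"grip":1,"dz":0.5,"dx":0,"dy":0,"rx":0,"ry":0,"rz":0},{"grip":1,"dz":0.5,"dx":0,"dy":0,"rx":0,"ry":0,"rz":0},{"grip":1,"dz":0.5,"dx":0,"dy":0,"rx":0,"ry":0,"rz":0},{"grip":1,"dz":0.3,"dx":0,"dy":0,"rx":0,"ry":0,"rz":0},{"grip":1,"dz":0,"dx":0,"dy":0,"rx":0,"ry":0,"rz":0}]'
python3 need.py 0.537 0.2035 0.153 20.2
```

```text
time: 10.15
tool_pos: [0.5376, 0.2032, 0.1538]
ee_rot: [-3.141, -0.001, 0.35]
wrist_force: [0.1, -0.4, -0.1]
width: 0.094
t 10.15 pos [0.5376 0.2032 0.1538] yaw 20.1 F [ 0.1 -0.4 -0.1] T [-0.03  0.14  0.01] w 0.094 q1,6 [0.262 1.483]
shift [-0.02 -0.02  0.03] rot [-0.01 -0.01 -0.03] tiltonly [-0.01 -0.01  0.  ]
```

```bash
python3 -m inch '[{"grip":0.45,"dz":0,"dx":0,"dy":0,"rx":0,"ry":0,"rz":0},{"grip":0.45,"dz":0,"dx":0,"dy":0,"rx":0,"ry":0,"rz":0},{"grip":0.45,"dz":0,"dx":0,"dy":0,"rx":0,"ry":0,"rz":0},{"grip":0.45,"dz":0,"dx":0,"dy":0,"rx":0,"ry":0,"rz":0}]'
python3 -m inch '[{"grip":0.2,"dz":0,"dx":0,"dy":0,"rx":0,"ry":0,"rz":0},{"grip":0.2,"dz":0,"dx":0,"dy":0,"rx":0,"ry":0,"rz":0},{"grip":0.2,"dz":0,"dx":0,"dy":0,"rx":0,"ry":0,"rz":0}]'
python3 need.py 0.537 0.2035 0.153 20.2
```

```text
time: 10.65
tool_pos: [0.5385, 0.2034, 0.1553]
ee_rot: [-3.141, -0.004, 0.35]
wrist_force: [-0.4, -0.7, -0.6]
width: 0.0573
time: 11.02
tool_pos: [0.5384, 0.2038, 0.1556]
ee_rot: [-3.141, -0.004, 0.35]
wrist_force: [0.3, 0.5, -0.2]
width: 0.0396
t 11.025 pos [0.5384 0.2038 0.1556] yaw 20.1 F [ 0.3  0.5 -0.2] T [-0.15  0.08 -0.03] w 0.0396 q1,6 [0.263 1.483]
shift [-0.06 -0.01  0.11] rot [-0.01 -0.05 -0.03] tiltonly [-0.01 -0.05  0.  ]
```

```bash
python3 -m inch '[{"grip":0.2,"dz":0,"dx":0,"dy":0,"rx":0,"ry":0,"rz":-0.5},{"grip":0.2,"dz":0,"dx":0,"dy":0,"rx":0,"ry":0,"rz":-1},{"grip":0.2,"dz":0,"dx":0,"dy":0,"rx":0,"ry":0,"rz":-1},{"grip":0.2,"dz":0,"dx":0,"dy":0,"rx":0,"ry":0,"rz":-1}]'
python3 need.py 0.5377 0.2035 0.1556 35
```

```text
time: 11.52
tool_pos: [0.5386, 0.2034, 0.1557]
ee_rot: [3.14, -0.004, 0.663]
wrist_force: [1.1, -1.2, 0.2]
width: 0.0397
t 11.525 pos [0.5386 0.2034 0.1557] yaw 38.0 F [ 1.1 -1.2  0.2] T [-0.25 -0.04 -0.14] w 0.0397 q1,6 [0.262 1.17 ]
shift [-0.03 -0.03  0.  ] rot [ 0.02 -0.05  0.6 ] tiltonly [ 0.02 -0.05 -0.  ]
```

```bash
python3 -m inch '[{"grip":0.2,"dz":0,"dx":0,"dy":0,"rx":0,"ry":0,"rz":-1},{"grip":0.2,"dz":0,"dx":0,"dy":0,"rx":0,"ry":0,"rz":-1},{"grip":0.2,"dz":0,"dx":0,"dy":0,"rx":0,"ry":0,"rz":-1},{"grip":0.2,"dz":0,"dx":0,"dy":0,"rx":0,"ry":0,"rz":-1}]'
python3 need.py 0.538 0.2035 0.1556 35
```

```text
time: 12.02
tool_pos: [0.539, 0.2046, 0.1567]
ee_rot: [3.139, -0.006, 1.023]
wrist_force: [-1.1, 0.5, 1.4]
width: 0.0399
t 12.025 pos [0.539  0.2046 0.1567] yaw 58.6 F [-1.1  0.5  1.4] T [ 0.01  0.3  -0.09] w 0.0399 q1,6 [0.263 0.811]
shift [-0.06 -0.01  0.04] rot [ 0.01 -0.08  4.72] tiltonly [ 0.03 -0.07 -0.  ]
```

```bash
python3 -m inch '[{"grip":0.2,"dz":-0.01,"dx":0,"dy":0,"rx":0,"ry":0,"rz":-1},{"grip":0.2,"dz":-0.01,"dx":0,"dy":0,"rx":0,"ry":0,"rz":-1},{"grip":0.2,"dz":-0.02,"dx":0,"dy":0,"rx":0,"ry":0,"rz":-1},{"grip":0.2,"dz":-0.02,"dx":0,"dy":0,"rx":0,"ry":0,"rz":-1}]'
python3 need.py 0.538 0.2035 0.1556 35
```

```text
time: 12.52
tool_pos: [0.5378, 0.2045, 0.1572]
ee_rot: [3.14, -0.004, 1.384]
wrist_force: [-0.7, 0.5, -1.7]
width: 0.0401
t 12.525 pos [0.5378 0.2045 0.1572] yaw 79.3 F [-0.7  0.5 -1.7] T [-0.07  0.14 -0.  ] w 0.0401 q1,6 [0.263 0.45 ]
shift [-0.04  0.02  0.06] rot [-0.   -0.05  8.86] tiltonly [ 0.01 -0.04 -0.  ]
```

```bash
python3 -m inch '[{"grip":0.2,"dz":-0.02,"dx":0,"dy":0,"rx":0,"ry":0,"rz":-1},{"grip":0.2,"dz":-0.02,"dx":0,"dy":0,"rx":0,"ry":0,"rz":-1},{"grip":0.2,"dz":-0.02,"dx":0,"dy":0,"rx":0,"ry":0,"rz":-1},{"grip":0.2,"dz":-0.02,"dx":0,"dy":0,"rx":0,"ry":0,"rz":-1},{"grip":0.2,"dz":-0.02,"dx":0,"dy":0,"rx":0,"ry":0,"rz":-1},{"grip":0.2,"dz":-0.02,"dx":0,"dy":0,"rx":0,"ry":0,"rz":-1}]'
python3 need.py 0.538 0.2035 0.1556 35
```

```text
time: 13.28
tool_pos: [0.5362, 0.2043, 0.1589]
ee_rot: [-3.14, -0.004, 1.925]
wrist_force: [-0.1, 0.6, -0.9]
width: 0.0398
t 13.275 pos [0.5362 0.2043 0.1589] yaw 110.3 F [-0.1  0.6 -0.9] T [-0.01  0.05 -0.01] w 0.0398 q1,6 [ 0.263 -0.091]
shift [-0.06  0.05  0.13] rot [-0.04 -0.03 15.06] tiltonly [-0.02 -0.04  0.  ]
```

```bash
python3 -m inch '[{"grip":0.2,"dz":-0.02,"dx":0,"dy":0,"rx":0,"ry":0,"rz":-1},{"grip":0.2,"dz":-0.02,"dx":0,"dy":0,"rx":0,"ry":0,"rz":-1},{"grip":0.2,"dz":-0.02,"dx":0,"dy":0,"rx":0,"ry":0,"rz":-1},{"grip":0.2,"dz":-0.02,"dx":0,"dy":0,"rx":0,"ry":0,"rz":-1},{"grip":0.2,"dz":-0.02,"dx":0,"dy":0,"rx":0,"ry":0,"rz":-1},{"grip":0.2,"dz":-0.02,"dx":0,"dy":0,"rx":0,"ry":0,"rz":-1}]'
python3 need.py 0.538 0.2035 0.1556 35
```

```text
time: 14.02
tool_pos: [0.5355, 0.2039, 0.1613]
ee_rot: [-3.14, -0.005, 2.466]
wrist_force: [-0.5, -0.0, -0.0]
width: 0.0394
t 14.025 pos [0.5355 0.2039 0.1613] yaw 141.3 F [-0.5 -0.  -0. ] T [-0.01  0.12 -0.01] w 0.0394 q1,6 [ 0.263 -0.632]
shift [-0.09  0.05  0.23] rot [-0.07 -0.03 21.25] tiltonly [-0.02 -0.06  0.  ]
```

```bash
python3 -m inch '[{"grip":0.2,"dz":-0.02,"dx":0,"dy":0,"rx":0,"ry":0,"rz":-1},{"grip":0.2,"dz":-0.02,"dx":0,"dy":0,"rx":0,"ry":0,"rz":-1},{"grip":0.2,"dz":-0.02,"dx":0,"dy":0,"rx":0,"ry":0,"rz":-1},{"grip":0.2,"dz":-0.02,"dx":0,"dy":0,"rx":0,"ry":0,"rz":-1},{"grip":0.2,"dz":-0.02,"dx":0,"dy":0,"rx":0,"ry":0,"rz":-1},{"grip":0.2,"dz":-0.02,"dx":0,"dy":0,"rx":0,"ry":0,"rz":-1}]'
python3 need.py 0.538 0.2035 0.1556 35
```

```text
time: 14.78
tool_pos: [0.5351, 0.2031, 0.1637]
ee_rot: [-3.141, -0.007, 3.006]
wrist_force: [-0.1, 0.2, -0.2]
width: 0.0399
t 14.775 pos [0.5351 0.2031 0.1637] yaw 172.2 F [-0.1  0.2 -0.2] T [-0.05  0.03 -0.04] w 0.0399 q1,6 [ 0.262 -1.173]
shift [-0.12  0.03  0.32] rot [-0.09 -0.03 27.45] tiltonly [-0.   -0.08  0.  ]
```

```bash
python3 -m inch '[{"grip":0.2,"dz":-0.02,"dx":0,"dy":0,"rx":0,"ry":0,"rz":-1},{"grip":0.2,"dz":-0.02,"dx":0,"dy":0,"rx":0,"ry":0,"rz":-1},{"grip":0.2,"dz":-0.02,"dx":0,"dy":0,"rx":0,"ry":0,"rz":-1},{"grip":0.2,"dz":-0.02,"dx":0,"dy":0,"rx":0,"ry":0,"rz":-1},{"grip":0.2,"dz":-0.02,"dx":0,"dy":0,"rx":0,"ry":0,"rz":-1},{"grip":0.2,"dz":-0.02,"dx":0,"dy":0,"rx":0,"ry":0,"rz":-1}]'
python3 need.py 0.538 0.2035 0.1556 35
```

```text
time: 15.52
tool_pos: [0.5349, 0.2021, 0.1661]
ee_rot: [3.14, -0.008, -2.737]
wrist_force: [-0.4, 0.2, 0.6]
width: 0.0398
t 15.525 pos [0.5349 0.2021 0.1661] yaw -156.8 F [-0.4  0.2  0.6] T [ 0.05  0.06 -0.02] w 0.0398 q1,6 [ 0.262 -1.714]
shift [-0.14  0.    0.42] rot [-0.13 -0.04 33.64] tiltonly [ 0.02 -0.09 -0.  ]
```

```bash
python3 -m inch '[{"grip":0.2,"dz":-0.02,"dx":0,"dy":0,"rx":0,"ry":0,"rz":-1},{"grip":0.2,"dz":-0.02,"dx":0,"dy":0,"rx":0,"ry":0,"rz":-1},{"grip":0.2,"dz":-0.02,"dx":0,"dy":0,"rx":0,"ry":0,"rz":-1},{"grip":0.2,"dz":-0.02,"dx":0,"dy":0,"rx":0,"ry":0,"rz":-1},{"grip":0.2,"dz":-0.02,"dx":0,"dy":0,"rx":0,"ry":0,"rz":-1},{"grip":0.2,"dz":-0.02,"dx":0,"dy":0,"rx":0,"ry":0,"rz":-0.6},{"grip":0.2,"dz":0,"dx":0,"dy":0,"rx":0,"ry":0,"rz":0}]'
python3 need.py 0.5365 0.203 0.1556 140
```

```text
time: 16.4
tool_pos: [0.5351, 0.2007, 0.1684]
ee_rot: [3.138, -0.009, -2.233]
wrist_force: [-1.1, 1.1, -0.4]
width: 0.0397
t 16.4 pos [0.5351 0.2007 0.1684] yaw -128.0 F [-1.1  1.1 -0.4] T [ 0.16  0.07 -0.01] w 0.0397 q1,6 [ 0.261 -2.218]
shift [-0.11  0.01  0.51] rot [-0.04 -0.11 18.41] tiltonly [ 0.04 -0.1  -0.  ]
```

```bash
python3 -m inch '[{"grip":0.9,"dz":0,"dx":0,"dy":0,"rx":0,"ry":0,"rz":0},{"grip":0.9,"dz":0,"dx":0,"dy":0,"rx":0,"ry":0,"rz":0},{"grip":0.9,"dz":0,"dx":0,"dy":0,"rx":0,"ry":0,"rz":0},{"grip":0.9,"dz":0,"dx":0,"dy":0,"rx":0,"ry":0,"rz":0}]'
python3 need.py 0.5365 0.203 0.168 140
python3 -m inch '[{"grip":0.9,"dz":0,"dx":0,"dy":0,"rx":0,"ry":-0.05,"rz":1},{"grip":0.9,"dz":0,"dx":0,"dy":0,"rx":0,"ry":-0.05,"rz":1},{"grip":0.9,"dz":0,"dx":0,"dy":0,"rx":0,"ry":0,"rz":1},{"grip":0.9,"dz":0,"dx":0,"dy":0,"rx":0,"ry":0,"rz":1},{"grip":0.9,"dz":0,"dx":0,"dy":0,"rx":0,"ry":0,"rz":1},{"grip":0.9,"dz":0,"dx":0,"dy":0,"rx":0,"ry":0,"rz":1}]'
python3 need.py 0.5365 0.203 0.168 142
```

```text
time: 16.9
tool_pos: [0.5352, 0.2006, 0.1684]
ee_rot: [3.138, -0.009, -2.235]
wrist_force: [0.2, -0.1, -0.4]
width: 0.0761
t 16.9 pos [0.5352 0.2006 0.1684] yaw -128.1 F [ 0.2 -0.1 -0.4] T [0.08 0.04 0.04] w 0.0761 q1,6 [ 0.261 -2.217]
shift [-0.11  0.02  0.01] rot [-0.05 -0.11 18.39] tiltonly [ 0.04 -0.1  -0.  ]
time: 17.65
tool_pos: [0.5352, 0.2006, 0.1685]
ee_rot: [3.139, -0.001, -2.776]
wrist_force: [-0.4, -0.3, -0.3]
width: 0.0848
t 17.65 pos [0.5352 0.2006 0.1685] yaw -159.1 F [-0.4 -0.3 -0.3] T [-0.    0.06 -0.01] w 0.0848 q1,6 [ 0.258 -1.678]
shift [-0.08  0.07  0.02] rot [ 0.02 -0.02 11.78] tiltonly [ 0.03 -0.01 -0.  ]
```

No drift; continue back to yaw 142.

```bash
python3 -m inch '[{"grip":0.9,"dz":0,"dx":0,"dy":0,"rx":0,"ry":0,"rz":1},{"grip":0.9,"dz":0,"dx":0,"dy":0,"rx":0,"ry":0,"rz":1},{"grip":0.9,"dz":0,"dx":0,"dy":0,"rx":0,"ry":0,"rz":1},{"grip":0.9,"dz":0,"dx":0,"dy":0,"rx":0,"ry":0,"rz":1},{"grip":0.9,"dz":0,"dx":0,"dy":0,"rx":0,"ry":0,"rz":1},{"grip":0.9,"dz":0,"dx":0,"dy":0,"rx":0,"ry":0,"rz":1},{"grip":0.9,"dz":0,"dx":0,"dy":0,"rx":0,"ry":0,"rz":1},{"grip":0.9,"dz":0,"dx":0,"dy":0,"rx":0,"ry":0,"rz":1},{"grip":0.9,"dz":0,"dx":-0.04,"dy":0.04,"rx":0,"ry":0,"rz":1},{"grip":0.9,"dz":0,"dx":-0.04,"dy":0.04,"rx":0,"ry":0,"rz":1},{"grip":0.9,"dz":0,"dx":0,"dy":0,"rx":0,"ry":0,"rz":0.8},{"grip":0.9,"dz":0,"dx":0,"dy":0,"rx":0,"ry":0,"rz":0}]'
python3 need.py 0.5365 0.203 0.168 142
```

```text
time: 19.15
tool_pos: [0.5379, 0.2016, 0.1686]
ee_rot: [3.141, -0.002, 2.532]
wrist_force: [-0.6, 0.8, 0.3]
width: 0.0847
t 19.15 pos [0.5379 0.2016 0.1686] yaw 145.0 F [-0.6  0.8  0.3] T [-0.   -0.02  0.03] w 0.0847 q1,6 [ 0.259 -0.702]
shift [0.08 0.01 0.02] rot [ 0.   -0.02  0.61] tiltonly [ 0.   -0.02 -0.  ]
```

```bash
python3 -m inch '[{"grip":0.9,"dz":0,"dx":0.05,"dy":0,"rx":0,"ry":0,"rz":0.6},{"grip":0.9,"dz":0,"dx":0,"dy":0,"rx":0,"ry":0,"rz":0}]'
python3 need.py 0.5365 0.203 0.168 142
python3 - <<'E'
from h import *
p=cams.snapshot('wrist');save(p,'w3.png')
E
```

```text
time: 19.4
tool_pos: [0.5369, 0.2023, 0.1686]
ee_rot: [3.141, -0.002, 2.48]
wrist_force: [0.0, -0.2, -0.1]
width: 0.0848
t 19.4 pos [0.5369 0.2023 0.1686] yaw 142.1 F [ 0.  -0.2 -0.1] T [-0.03 -0.01 -0.02] w 0.0848 q1,6 [ 0.26  -0.649]
shift [0.03 0.01 0.02] rot [ 0.   -0.02  0.02] tiltonly [ 0.   -0.02 -0.  ]
```

View pics/w3.png

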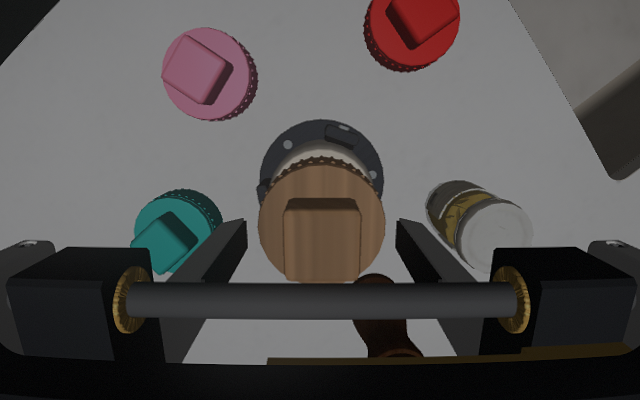

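The picture shows the lid's grip at (322,240), square to the jaws and centred between the fingers at (240,235) and (405,235). I'll regrip now.

```bash
python3 -m inch '[{"grip":0.2,"dz":0,"dx":0,"dy":0,"rx":0,"ry":0,"rz":0},{"grip":0.2,"dz":0,"dx":0,"dy":0,"rx":0,"ry":0,"rz":0},{"grip":0.2,"dz":0,"dx":0,"dy":0,"rx":0,"ry":0,"rz":0},{"grip":0.2,"dz":0,"dx":0,"dy":0,"rx":0,"ry":0,"rz":0},{"grip":0.2,"dz":0,"dx":0,"dy":0,"rx":0,"ry":0,"rz":0},{"grip":0.2,"dz":0,"dx":0,"dy":0,"rx":0,"ry":0,"rz":0}]'
python3 need.py 0.5365 0.203 0.168 142
python3 -m inch '[{"grip":0.2,"dz":-0.02,"dx":0,"dy":0,"rx":0,"ry":0,"rz":-1},{"grip":0.2,"dz":-0.02,"dx":0,"dy":0,"rx":0,"ry":0,"rz":-1},{"grip":0.2,"dz":-0.02,"dx":0,"dy":0,"rx":0,"ry":0,"rz":-1},{"grip":0.2,"dz":-0.02,"dx":0,"dy":0,"rx":0,"ry":0,"rz":-1}]'
python3 need.py 0.5365 0.203 0.168 142
```

```text
time: 20.2
tool_pos: [0.537, 0.2022, 0.1686]
ee_rot: [3.141, -0.002, 2.483]
wrist_force: [-0.2, -0.4, 0.2]
width: 0.0399
t 20.2 pos [0.537  0.2022 0.1686] yaw 142.2 F [-0.2 -0.4  0.2] T [-0.06  0.07  0.  ] w 0.0399 q1,6 [ 0.26  -0.651]
shift [0.03 0.01 0.02] rot [ 0.   -0.02  0.05] tiltonly [ 0.   -0.02 -0.  ]
time: 20.7
tool_pos: [0.5365, 0.2025, 0.1702]
ee_rot: [3.141, -0.003, 2.843]
wrist_force: [0.9, 0.2, 0.7]
width: 0.04
t 20.7 pos [0.5365 0.2025 0.1702] yaw 162.9 F [0.9 0.2 0.7] T [0.06 0.04 0.01] w 0.04 q1,6 [ 0.261 -1.012]
shift [0.01 0.02 0.09] rot [ 0.   -0.04  4.18] tiltonly [ 0.01 -0.04 -0.  ]
```

```bash
python3 -m inch '[{"grip":0.2,"dz":-0.02,"dx":0,"dy":0,"rx":0,"ry":0,"rz":-1},{"grip":0.2,"dz":-0.02,"dx":0,"dy":0,"rx":0,"ry":0,"rz":-1},{"grip":0.2,"dz":-0.02,"dx":0,"dy":0,"rx":0,"ry":0,"rz":-1},{"grip":0.2,"dz":-0.02,"dx":0,"dy":0,"rx":0,"ry":0,"rz":-1},{"grip":0.2,"dz":-0.02,"dx":0,"dy":0,"rx":0,"ry":0,"rz":-1},{"grip":0.2,"dz":-0.02,"dx":0,"dy":0,"rx":0,"ry":0,"rz":-0.9},{"grip":0.2,"dz":0,"dx":0,"dy":0,"rx":0,"ry":0,"rz":0}]'
python3 need.py 0.5365 0.203 0.168 142
```

```text
time: 21.58
tool_pos: [0.5364, 0.2025, 0.1725]
ee_rot: [3.139, -0.003, -2.909]
wrist_force: [0.4, 0.1, 0.5]
width: 0.0397
t 21.575 pos [0.5364 0.2025 0.1725] yaw -166.7 F [0.4 0.1 0.5] T [0.07 0.05 0.06] w 0.0397 q1,6 [ 0.26  -1.543]
shift [-0.01  0.02  0.18] rot [ 1.000e-02 -5.000e-02  1.027e+01] tiltonly [ 0.03 -0.03 -0.  ]
```

```bash
python3 -m inch '[{"grip":0.2,"dz":-0.06,"dx":0,"dy":0,"rx":0,"ry":0,"rz":0},{"grip":0.2,"dz":-0.06,"dx":0,"dy":0,"rx":0,"ry":0,"rz":0},{"grip":0.2,"dz":-0.06,"dx":0,"dy":0,"rx":0,"ry":0,"rz":0}]'
python3 need.py 0.5365 0.203 0.168 142
```

```text
time: 21.95
tool_pos: [0.5359, 0.2024, 0.1762]
ee_rot: [3.139, -0.005, -2.911]
wrist_force: [-0.1, -0.8, -2.5]
width: 0.0397
t 21.95 pos [0.5359 0.2024 0.1762] yaw -166.8 F [-0.1 -0.8 -2.5] T [ 0.02 -0.    0.02] w 0.0397 q1,6 [ 0.26  -1.541]
shift [-0.03  0.02  0.33] rot [ 0.   -0.07 10.24] tiltonly [ 0.03 -0.06 -0.  ]
```

```bash
python3 -m inch '[{"grip":0.2,"dz":-0.08,"dx":0,"dy":0,"rx":0,"ry":0,"rz":0},{"grip":0.2,"dz":-0.08,"dx":0,"dy":0,"rx":0,"ry":0,"rz":0}]'
python3 need.py 0.5365 0.203 0.168 142
python3 - <<'E'
from h import *
p=cams.snapshot('scene');cv2.imwrite('pics/s4.png',cv2.resize(cv2.cvtColor(p['frame'],4)[170:320,220:380],None,fx=3.5,fy=3.5))
E
```

```text
time: 22.2
tool_pos: [0.5358, 0.2023, 0.1803]
ee_rot: [3.139, -0.005, -2.911]
wrist_force: [0.4, 0.6, -1.5]
width: 0.0395
t 22.2 pos [0.5358 0.2023 0.1803] yaw -166.8 F [ 0.4  0.6 -1.5] T [0.02 0.04 0.01] w 0.0395 q1,6 [ 0.26 -1.54]
shift [-0.04  0.02  0.49] rot [-0.   -0.07 10.24] tiltonly [ 0.03 -0.06 -0.  ]
```

View pics/s4.png

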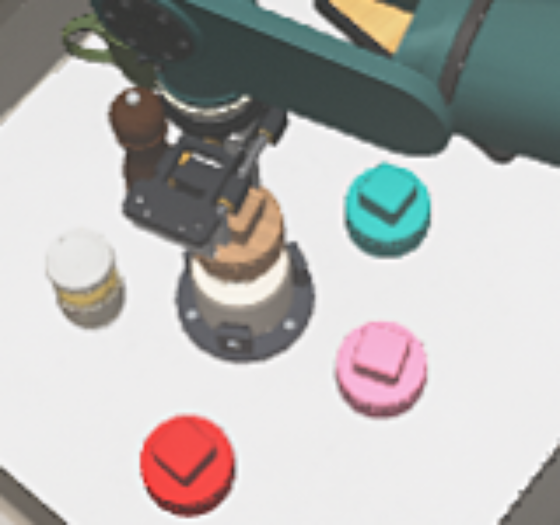

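Lid is off: 8 mm above its free height and only its weight on the wrist. Next I raise it and carry it to the board.

```bash
python3 -m inch '[{"grip":0.2,"dz":-0.2,"dx":0,"dy":0,"rx":0,"ry":0,"rz":0},{"grip":0.2,"dz":-0.4,"dx":0,"dy":0,"rx":0,"ry":-0.05,"rz":0},{"grip":0.2,"dz":-0.6,"dx":0,"dy":0,"rx":0,"ry":0,"rz":0},{"grip":0.2,"dz":-0.6,"dx":0,"dy":0,"rx":0,"ry":0,"rz":0},{"grip":0.2,"dz":-0.6,"dx":0.05,"dy":-0.15,"rx":0,"ry":0,"rz":0},{"grip":0.2,"dz":-0.4,"dx":0.1,"dy":-0.3,"rx":0,"ry":0,"rz":0},{"grip":0.2,"dz":-0.2,"dx":0.17,"dy":-0.5,"rx":0,"ry":0,"rz":0},{"grip":0.2,"dz":0,"dx":0.23,"dy":-0.7,"rx":0,"ry":0,"rz":0},{"grip":0.2,"dz":0,"dx":0.27,"dy":-0.8,"rx":0,"ry":0,"rz":0},{"grip":0.2,"dz":0,"dx":0.27,"dy":-0.8,"rx":0,"ry":0,"rz":0},{"grip":0.2,"dz":0,"dx":0.27,"dy":-0.8,"rx":0,"ry":0,"rz":0},{"grip":0.2,"dz":0,"dx":0.27,"dy":-0.8,"rx":0,"ry":0,"rz":0}]'
python3 need.py 0.495 -0.216 0.25 185
```

```text
time: 23.75
tool_pos: [0.522, 0.0654, 0.2598]
ee_rot: [3.14, -0.002, -2.913]
wrist_force: [0.6, -0.2, -0.4]
width: 0.0399
t 23.75 pos [0.522  0.0654 0.2598] yaw -166.9 F [ 0.6 -0.2 -0.4] T [ 0.03  0.01 -0.01] w 0.0399 q1,6 [ 0.016 -1.783]
shift [  3.6  -10.72   0.39] rot [ 0.01 -0.03  1.62] tiltonly [ 0.02 -0.03 -0.  ]
```

```bash
python3 -m inch '[{"grip":0.2,"dz":0,"dx":0.27,"dy":-0.8,"rx":0,"ry":0,"rz":0},{"grip":0.2,"dz":0,"dx":0.27,"dy":-0.8,"rx":0,"ry":0,"rz":0},{"grip":0.2,"dz":0,"dx":0.27,"dy":-0.8,"rx":0,"ry":0,"rz":0},{"grip":0.2,"dz":0,"dx":0.27,"dy":-0.8,"rx":0,"ry":0,"rz":0},{"grip":0.2,"dz":0,"dx":0.27,"dy":-0.8,"rx":0,"ry":0,"rz":0},{"grip":0.2,"dz":0,"dx":0.27,"dy":-0.8,"rx":0,"ry":0,"rz":0},{"grip":0.2,"dz":0,"dx":0.27,"dy":-0.8,"rx":0,"ry":0,"rz":0},{"grip":0.2,"dz":0,"dx":0.27,"dy":-0.8,"rx":0,"ry":0,"rz":0},{"grip":0.2,"dz":0,"dx":0.27,"dy":-0.8,"rx":0,"ry":0,"rz":0},{"grip":0.2,"dz":0,"dx":0.27,"dy":-0.8,"rx":0,"ry":0,"rz":0},{"grip":0.2,"dz":0,"dx":0.2,"dy":-0.5,"rx":0,"ry":0,"rz":0},{"grip":0.2,"dz":0,"dx":0.1,"dy":-0.3,"rx":0,"ry":0,"rz":0}]'
python3 need.py 0.495 -0.216 0.25 193
```

```text
time: 25.25
tool_pos: [0.4848, -0.186, 0.2505]
ee_rot: [3.135, -0.02, -2.927]
wrist_force: [-0.0, 0.7, -2.1]
width: 0.0396
t 25.25 pos [ 0.4848 -0.186   0.2505] yaw -167.7 F [-0.   0.7 -2.1] T [ 0.01 -0.04 -0.05] w 0.0396 q1,6 [-0.471 -2.257]
shift [-0.14 -1.26  0.01] rot [ 0.08 -0.23 -0.14] tiltonly [ 0.08 -0.23 -0.  ]
```

```bash
python3 -m inch '[{"grip":0.2,"dz":0.2,"dx":-0.05,"dy":-0.5,"rx":0.04,"ry":-0.1,"rz":0},{"grip":0.2,"dz":0.4,"dx":-0.05,"dy":-0.5,"rx":0.04,"ry":-0.08,"rz":0},{"grip":0.2,"dz":0.6,"dx":0,"dy":-0.25,"rx":0,"ry":-0.05,"rz":0},{"grip":0.2,"dz":0.6,"dx":0,"dy":0,"rx":0,"ry":0,"rz":0},{"grip":0.2,"dz":0.6,"dx":0,"dy":0,"rx":0,"ry":0,"rz":0},{"grip":0.2,"dz":0.6,"dx":0,"dy":0,"rx":0,"ry":0,"rz":0},{"grip":0.2,"dz":0.4,"dx":0,"dy":0,"rx":0,"ry":0,"rz":0},{"grip":0.2,"dz":0.2,"dx":0,"dy":0,"rx":0,"ry":0,"rz":0},{"grip":0.2,"dz":0,"dx":0,"dy":0,"rx":0,"ry":0,"rz":0}]'
python3 need.py 0.495 -0.216 0.09 193
python3 - <<'E'
from h import *
p=cams.snapshot('wrist');save(p,'w5.png')
p=cams.snapshot('top');save(p,'t5.png')
E
```

```text
time: 26.38
tool_pos: [0.4935, -0.2159, 0.1517]
ee_rot: [3.139, -0.001, -2.925]
wrist_force: [-0.3, 0.9, -0.5]
width: 0.0399
t 26.375 pos [ 0.4935 -0.2159  0.1517] yaw -167.6 F [-0.3  0.9 -0.5] T [ 0.06 -0.01  0.01] w 0.0399 q1,6 [-0.519 -2.306]
shift [-0.06 -0.02  2.47] rot [ 0.04 -0.02 -0.12] tiltonly [ 0.04 -0.02 -0.  ]
```

View pics/w5.png

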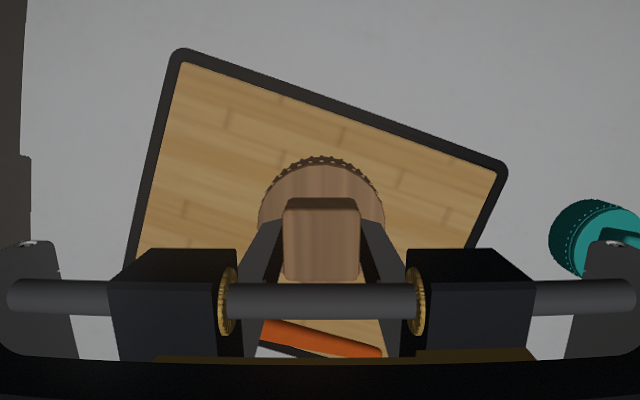

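View pics/t5.png

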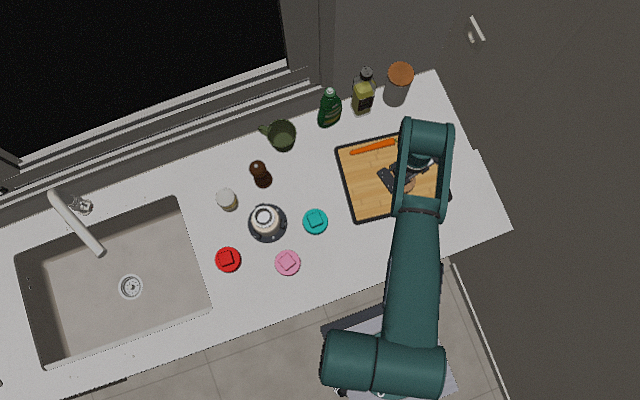

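The lid is held level at (322,235) in the wrist view, above clear bamboo with the carrot well behind at (320,340). The jar at (265,218) in the top view is open. I lower it now.

```bash
python3 -m inch '[{"grip":0.2,"dz":0.5,"dx":0,"dy":0,"rx":0.04,"ry":0,"rz":0},{"grip":0.2,"dz":0.5,"dx":0,"dy":0,"rx":0,"ry":0,"rz":0},{"grip":0.2,"dz":0.5,"dx":0,"dy":0,"rx":0,"ry":0,"rz":0},{"grip":0.2,"dz":0.5,"dx":0,"dy":0,"rx":0,"ry":0,"rz":0},{"grip":0.2,"dz":0.3,"dx":0,"dy":0,"rx":0,"ry":0,"rz":0},{"grip":0.2,"dz":0.1,"dx":0,"dy":0,"rx":0,"ry":0,"rz":0},{"grip":0.2,"dz":0,"dx":0,"dy":0,"rx":0,"ry":0,"rz":0}]'
python3 need.py 0.495 -0.216 0.078 193
```

```text
time: 27.35
tool_pos: [0.4939, -0.2163, 0.0883]
ee_rot: [-3.14, -0.0, -2.925]
wrist_force: [-0.5, 0.3, -0.9]
width: 0.0402
t 27.35 pos [ 0.4939 -0.2163  0.0883] yaw -167.6 F [-0.5  0.3 -0.9] T [ 0.01 -0.04  0.  ] w 0.0402 q1,6 [-0.517 -2.304]
shift [-0.04  0.    0.41] rot [-0.02 -0.   -0.12] tiltonly [-0.02 -0.    0.  ]
```

```bash
python3 -m inch '[{"grip":0.2,"dz":0.1,"dx":0,"dy":0,"rx":0,"ry":0,"rz":0},{"grip":0.2,"dz":0.1,"dx":0,"dy":0,"rx":0,"ry":0,"rz":0},{"grip":0.2,"dz":0.08,"dx":0,"dy":0,"rx":0,"ry":0,"rz":0},{"grip":0.2,"dz":0.04,"dx":0,"dy":0,"rx":0,"ry":0,"rz":0}]'
python3 need.py 0.495 -0.216 0.078 193
```

```text
time: 27.85
tool_pos: [0.4948, -0.2168, 0.0813]
ee_rot: [-3.138, 0.002, -2.925]
wrist_force: [-0.6, -0.6, -1.8]
width: 0.0396
t 27.85 pos [ 0.4948 -0.2168  0.0813] yaw -167.6 F [-0.6 -0.6 -1.8] T [ 0.05 -0.03 -0.01] w 0.0396 q1,6 [-0.517 -2.304]
shift [-0.01  0.03  0.13] rot [-0.04  0.02 -0.12] tiltonly [-0.04  0.02 -0.  ]
```

```bash
python3 -m inch '[{"grip":0.2,"dz":0.04,"dx":0,"dy":0,"rx":0,"ry":0,"rz":0},{"grip":0.2,"dz":0.04,"dx":0,"dy":0,"rx":0,"ry":0,"rz":0}]'
python3 need.py 0.495 -0.216 0.078 193
```

```text
time: 28.1
tool_pos: [0.4949, -0.2169, 0.0792]
ee_rot: [-3.138, 0.002, -2.925]
wrist_force: [0.0, -0.1, -1.3]
width: 0.0396
t 28.1 pos [ 0.4949 -0.2169  0.0792] yaw -167.6 F [ 0.  -0.1 -1.3] T [0.1  0.   0.01] w 0.0396 q1,6 [-0.517 -2.304]
shift [-0.01  0.03  0.05] rot [-0.04  0.02 -0.12] tiltonly [-0.04  0.03 -0.  ]
```

```bash
python3 -m inch '[{"grip":0.2,"dz":0.04,"dx":0,"dy":0,"rx":-0.04,"ry":0.02,"rz":0}]'
python3 need.py 0.495 -0.216 0.078 193
python3 -m inch '[{"grip":0.2,"dz":0.04,"dx":0,"dy":0,"rx":0,"ry":0,"rz":0}]'
python3 need.py 0.495 -0.216 0.078 193
```

```text
time: 28.22
tool_pos: [0.4949, -0.2169, 0.0782]
ee_rot: [-3.141, 0.0, -2.925]
wrist_force: [0.2, -0.2, -1.3]
width: 0.0399
t 28.225 pos [ 0.4949 -0.2169  0.0782] yaw -167.6 F [ 0.2 -0.2 -1.3] T [ 0.01 -0.01  0.02] w 0.0399 q1,6 [-0.518 -2.305]
shift [-0.01  0.03  0.01] rot [-0.    0.   -0.12] tiltonly [-0.  0. -0.]
time: 28.35
tool_pos: [0.495, -0.2169, 0.0772]
ee_rot: [-3.141, 0.0, -2.925]
wrist_force: [0.3, -0.1, -1.4]
width: 0.0396
t 28.35 pos [ 0.495  -0.2169  0.0772] yaw -167.6 F [ 0.3 -0.1 -1.4] T [ 0.    0.01 -0.01] w 0.0396 q1,6 [-0.518 -2.305]
shift [-0.01  0.04 -0.03] rot [-0.    0.01 -0.12] tiltonly [-0.    0.01 -0.  ]
```

```bash
python3 -m inch '[{"grip":0.2,"dz":0.03,"dx":0,"dy":0,"rx":0,"ry":0,"rz":0}]'
python3 -m inch '[{"grip":0.2,"dz":0.03,"dx":0,"dy":0,"rx":0,"ry":0,"rz":0}]'
python3 need.py 0.495 -0.216 0.078 193
```

```text
time: 28.48
tool_pos: [0.4949, -0.2169, 0.0763]
ee_rot: [-3.141, 0.0, -2.925]
wrist_force: [-0.6, 0.5, -1.1]
width: 0.04
time: 28.6
tool_pos: [0.495, -0.2169, 0.076]
ee_rot: [-3.141, 0.001, -2.925]
wrist_force: [-0.5, 1.1, 3.4]
width: 0.0399
t 28.6 pos [ 0.495  -0.2169  0.076 ] yaw -167.6 F [-0.5  1.1  3.4] T [ 0.34  0.28 -0.03] w 0.0399 q1,6 [-0.518 -2.305]
shift [-0.01  0.04 -0.08] rot [-0.    0.01 -0.12] tiltonly [-0.    0.01 -0.  ]
```

Contact at TCP z 0.076 (the force flipped to +3.4 N). Release and back off.

```bash
python3 -m inch '[{"grip":0.2,"dz":0,"dx":0,"dy":0,"rx":0,"ry":0,"rz":0},{"grip":0.5,"dz":0,"dx":0,"dy":0,"rx":0,"ry":0,"rz":0},{"grip":0.8,"dz":0,"dx":0,"dy":0,"rx":0,"ry":0,"rz":0},{"grip":0.9,"dz":0,"dx":0,"dy":0,"rx":0,"ry":0,"rz":0},{"grip":0.9,"dz":0,"dx":0,"dy":0,"rx":0,"ry":0,"rz":0}]'
python3 need.py 0.495 -0.216 0.078 193
python3 -m inch '[{"grip":0.9,"dz":-0.2,"dx":0,"dy":0,"rx":0,"ry":0,"rz":0},{"grip":0.9,"dz":-0.5,"dx":0,"dy":0,"rx":0,"ry":0,"rz":0},{"grip":0.9,"dz":-0.8,"dx":0,"dy":0,"rx":0,"ry":0,"rz":0},{"grip":0.9,"dz":-0.8,"dx":0,"dy":0,"rx":0,"ry":0,"rz":0},{"grip":0.9,"dz":-0.8,"dx":0,"dy":0,"rx":0,"ry":0,"rz":0},{"grip":0.9,"dz":-0.8,"dx":0,"dy":0,"rx":0,"ry":0,"rz":0},{"grip":0.9,"dz":-0.8,"dx":0,"dy":0,"rx":0,"ry":0,"rz":0},{"grip":0.9,"dz":-0.4,"dx":0,"dy":0,"rx":0,"ry":0,"rz":0},{"grip":0.9,"dz":0,"dx":0,"dy":0,"rx":0,"ry":0,"rz":0}]'
python3 - <<'E'
from h import *
for n in['wrist','top','scene']:
    p=cams.snapshot(n);save(p,n+'6.png')
    for q in['lid_under','board_top']:
        for x in spotter.place_of(p,q)[:5]: print(n,q,x['pixel'],round(x['score'],2),atz(p,x['pixel'],.016).round(3))
E
```

```text
time: 29.22
tool_pos: [0.4957, -0.2173, 0.0768]
ee_rot: [-3.14, 0.002, -2.925]
wrist_force: [-0.5, -0.2, 0.5]
width: 0.0736
t 29.225 pos [ 0.4957 -0.2173  0.0768] yaw -167.6 F [-0.5 -0.2  0.5] T [ 0.14 -0.05  0.08] w 0.0736 q1,6 [-0.518 -2.305]
shift [ 0.02  0.06 -0.05] rot [-0.02  0.02 -0.12] tiltonly [-0.02  0.03 -0.  ]
time: 30.35
tool_pos: [0.4962, -0.2177, 0.2155]
ee_rot: [-3.135, 0.008, -2.925]
wrist_force: [0.8, -0.2, 0.5]
width: 0.0848
wrist lid_under [547.8, 216.4] 0.82 [0.487 0.05  0.016]
wrist board_top [308.5, 219.7] 0.6 [ 0.551 -0.222  0.016]
top lid_under [288.6, 262.0] 0.9 [0.397 0.181 0.016]
top lid_under [227.7, 258.7] 0.89 [0.472 0.353 0.016]
top lid_under [397.7, 187.6] 0.68 [ 0.494 -0.219  0.016]
top lid_under [314.9, 220.6] 0.65 [0.489 0.061 0.016]
scene lid_under [329.7, 274.4] 0.86 [0.394 0.181 0.016]
scene lid_under [376.8, 169.8] 0.85 [ 0.502 -0.219  0.016]
scene lid_under [275.3, 304.3] 0.8 [0.461 0.354 0.016]
scene lid_under [326.1, 234.2] 0.66 [0.486 0.082 0.016]
scene board_top [364.9, 160.3] 0.57 [ 0.557 -0.226  0.016]
```

View pics/wrist6.png

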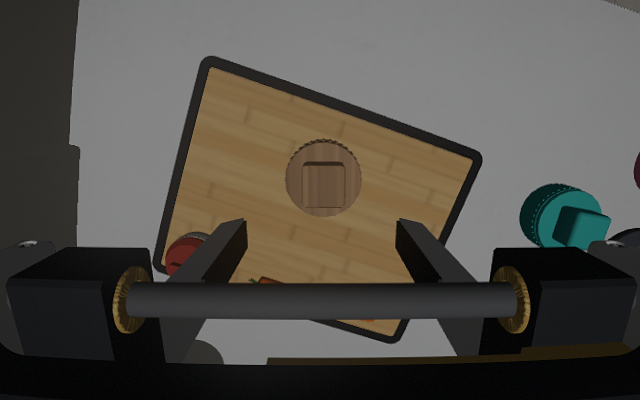

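View pics/scene6.png

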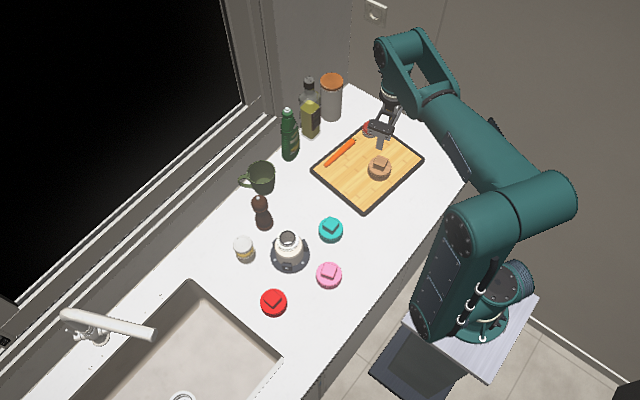

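The lid lies flat, grip up, at (323,178) in the wrist view and (378,168) in the scene view. It is wholly on the bamboo, clear of the carrot and timer. The mill (261,213), mustard jar (244,250), carrot (340,152) and timer (370,128) sit where they were in the first picture, and the gripper touches nothing.

```bash
python3 -c "
from bench import robot
print(robot.get_obs()['time']);print(robot.close_job())"
```

```text
30.8
the job is handed in; nothing more can be done
None
```

The lid is unscrewed and standing on the bamboo board, and I handed the job in at 30.8 s of the 64 s allowed.

- **Unscrewing:** I turned the lid counter-clockwise by its square grip about 3.7 rad, regripped at 90°, then turned another 0.9 rad (about 4.6 rad in all). The tool rose with the thread, and the wrist force in the readings between moves stayed at about 2.5 N or less.
- **Lifting off:** It came off carrying only its own weight, about 1.5 N. I set it down in steps of about 1 mm until a light touch of about 3.4 N, then released it.
- **Final position:** The last pictures show the lid flat, grip up, at about (0.495, −0.218), wholly on the board and well clear of its edges and the carrot.
- **Other things:** By eye, the carrot, timer, mustard jar and pepper mill are where they were in the first pictures, and the gripper was about 14 cm above its release height, touching nothing.

**Checks that disagreed:**
- The top and scene cameras put the lid about 8 mm apart, which does not matter with this much clearance.
- In the wrist view the detector missed the lid on the board and reported the turquoise look-alike instead. The picture itself shows the lid clearly.

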